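# Lock the caseback press die with its winged nut

### The arm

A 7-joint arm with a two-finger parallel gripper is mounted at the origin on the work surface. World frame = base frame: x ahead of the robot, y to its left, z up, the work surface at z = 0. Lengths are in m, angles in rad, forces in N, time in s.
With the tool pointing down it reaches from about 0.4 to 0.875 m from the base axis. Payload 6.5 kg.
Tool frame: the origin (TCP) lies on the centre line of the jaws, within the pads' length; the fingertips stand 19 mm ahead of it and the grasp point (between the pads) is the TCP; z points along the fingers, y is the direction in which the jaws open and shut (so a half turn about z gives the same grasp; the last joint's range is limited). The gripper opens to 88 mm and grips with 3 to 60 N. Pads are 18 mm wide; open, the fingers measure 123 mm over their backs; the gripper's body (75 mm by 187 mm) begins 45 mm behind the grasp point.
Start: joints at [-1.208, 0.536, -0.004, 1.538, 0.003, 1.067, -0.071], TCP at [0.27, 0.591, 0.258] pointing down, gripper open.
Joint ranges: [-2.7, 2.7], [-0.37, 2.16], [-1.27, 1.26], [0.24, 2.4], [-1.31, 4.45], [0.19, 1.91], [-2.76, 2.76]. Speed limits (rad/s): [2.39, 2.39, 3.14, 3.14, 3.14, 3.14, 3.14].

### API

Orientations are given as [roll, pitch, yaw] about the fixed x, y, z axes, in that order (R = Rz(yaw) Ry(pitch) Rx(roll)).
In Python, from station import read_state, read_camera, calibration, hand_in gives the robot as it stands.
- The arm moves only by the tool jog_arm, never from a script. Its argument "targets" is a list of rows, each a list of 7 numbers: the turn, a rotation vector about the world's x, y, z in degrees, then the shift along the world's x, y, z in units of 25 mm (1.0 is 25 mm), then the finger opening in mm, from 0 to 88.1. A call has 1 to 10 rows; each row shifts and turns the pose as measured when the row begins; what a row does not reach is not made up. A row lasts 1/12 s, in which the tool goes at most 41.7 mm and 7.16 degrees, less where a joint would pass 70% of its speed; a pose out of reach is approached as far as the arm can. A call is refused whole if a number of a shift passes 1 or a number of a turn 7.16, either way. A call with a gripper value outside its range is refused whole. The fingers move at their own pace and stop on an object; "grip_force" is the grip in N (left out, the last holds). Time passes only in rows, so rows that do not move let the fingers close. It gives the time, the measured TCP pose, the force and the opening at its end, in the units of the state.
- read_state(): the state, without advancing time (a new reading comes with each control period).
- read_camera(name): name is "scene" or "top" or "wrist"; returns (picture, depth): 420x560x3 uint8, red, green, blue; 420x560 float32, m along the optical axis (not along the pixel's ray), 0 where there is no reading.
- calibration(name): a dict with "fx", "fy", "cx", "cy" (pixels), "k1" (the pictures are not rectified: a ray, as slopes to the right and down, at radius r is drawn at 1 + k1 r^2 times it, then the intrinsics apply), "rvec" (rotation vector, rad) and "tvec" (3), from world to camera coordinates, as OpenCV has them. Camera axes: x right, y down, z forward; pixel columns grow to the right and rows downward; lengths in m; the calibration is good to about 2 mm. A picture is of the moment at which its call begins: read the wrist's pose just before it. calibration takes no time and is no camera call; for the wrist camera it gives the pose at the moment of the call.
- hand_in(): hands the job in, once; it reports no verdict.
The state is a dict: "t": time; "joint_pos": joint angles; "qd": joint speeds; "joint_torque": joint torques, N m; "ee_pos": TCP position; "tcp_rot": TCP orientation; "contact_force": force on the tool from outside, world axes, zero at the start; "torque": the same for the moment, N m; "width": finger opening in m.
Only numpy, scipy, OpenCV 4.12 (cv2) and the standard library are available. Lean on these libraries where they do the work, as an engineer would, in place of code of your own. Each camera call takes 0.05 s, during which the arm holds its last target. There are 200 camera calls.

### The job

Lock the nickel press die down on the caseback press: take the brass winged nut from the mat and set it level on the post with its wings in line with the two white marks on the black base. Pressing only lightly, turn it backward (anticlockwise from above) until you feel it drop past the thread start, then run it forward (clockwise) until the die is fully down and the nut snug, and let go. Never force the nut against the press, and leave the other things on the mat where they are.

Things in the scene. Friction and masses are not known exactly. Their poses are not given: they have to be found in the camera images.
- nut_grip (a point): Loose brass winged nut, upright: round cap 57 mm across, 36 mm high, closed top; across it one flat bar (the wings) 54 mm long, 10 thick, 30 high (36 to 66 mm above the lower rim). Point on the nut's axis, 56 mm above the rim, 20 above the cap top: grip the bar across its thickness here. x along bar, z up; a half turn makes no difference. About 140 g.
- nut_rim (a point): Middle of the nut's lower rim (56 mm below nut_grip, same axes). The bore is 47 mm wide with a flared mouth; two lugs, one under each end of the bar, reach inward, their undersides 8 mm above the rim. Running it on takes little torque; it is snug when the resisting torque rises by about 0.35 N m.
- press: Fixed press base: black enamel block 130 x 130 x 22 mm, origin at the centre of its underside, z up. Two white marks on its top lie along its x axis, either side of the post. On its axis a steel post, 44 mm across over the thread, cone tip 65 mm above the origin; round it the nickel die, a disc 72 mm across on a spring (about 6 N when free, 10 N fully down).
- press_seat (a point): On the post's axis, fixed to the base, 34 mm above its underside, axes as the base: the height of the die's top and the nut's rim when fully down. The free die's top is 3.5 mm higher. After the drop, turning forward takes the nut under the thread, which pulls it down 5.4 mm per rad (the hand must follow); snug after 70 to 95 degrees, and it does not spring back.
- thread_top (a point): On the post's axis, 15 mm above press_seat: where the nut's rim is when it rides on the level thread top. Right-hand thread, two starts half a turn apart. From the marks, 25 to 85 degrees of backward (anticlockwise) turn, different each time, brings a window 14 degrees wide where the nut drops 11 mm onto the die. Beyond it is a stop; so is there for forward turning on top.
- watch: Titanium sports watch closed round a grey display cushion, about 75 x 70 mm, 42 mm high, origin at the middle of its underside. Bystander.
- cup: Clear plastic parts cup, 56 mm across, 45 mm high, origin at the middle of its underside. Bystander.
- loupe: Horn-handled loupe lying flat, 100 mm long, 12 mm high, origin near its middle. Bystander.
- spare_die: Small stepped nickel spare die, 48 mm across, 18 mm high, origin at the middle of its underside. Bystander.
- screwdriver: Small screwdriver lying on the mat, 120 mm long. Bystander.
- battery_tray: White tray with six compartments, 90 x 130 mm, 18 mm high, origin at the middle of its underside. Bystander.
Mind the look-alikes: they are no part of the job. What is shaped like the part that bears nut_grip but orange, pink or purple is not meant.

How it is judged:
By the outcome, as a careful person would: the job done as asked, in the order asked, and still so for the second after the job is handed in, with the robot touching nothing.
It also fails if it takes over 67 s, if anything falls off the work surface, if the arm or the gripper's body presses on something with over 40 N, if the wrist force passes 120 N, or if a joint passes its speed limit or range.

## Working session

There is one attempt and no reset: what is moved stays moved. The work goes in short steps, Python scripts to look and compute and a tool call to move; the robot and the scene stay as the last step left them, time stands still between calls to the robot, and variables do not carry over. Pictures are saved under pics/ and viewed, about 8 in all and at most 12, crops included, and the job is handed in when it is done.

Besides the shell and the picture viewer there is one more tool, called after ">>>" as a command line: name --pt "numbers of a row" for each row, then --argument value for the rest. jog_arm: Moves the arm, as the interface text tells. Its arguments: {"type":"object","properties":{"targets":{"type":"array","items":{"type":"array","items":{"type":"number"}}},"grip_force":{"type":"number"}},"required":["targets"]}

```bash
mkdir -p pics; cat > h.py <<'E'
import numpy as np, cv2
from station import read_state, read_camera, calibration, hand_in
def grab(name,fn=None):
    c=calibration(name); im,d=read_camera(name)
    if fn: cv2.imwrite('pics/'+fn,cv2.cvtColor(im,cv2.COLOR_RGB2BGR))
    return c,im,d
def slopes(c,uv):
    uv=np.atleast_2d(np.asarray(uv,float))
    p=np.stack([(uv[:,0]-c['cx'])/c['fx'],(uv[:,1]-c['cy'])/c['fy']],1); q=p.copy()
    for _ in range(10): q=p/(1+c['k1']*(q**2).sum(1,keepdims=True))
    return q
def plane(c,uv,z):
    R=cv2.Rodrigues(np.array(c['rvec'],float))[0]; t=np.array(c['tvec'],float).ravel()
    o=-R.T@t; s=slopes(c,uv); d=np.c_[s,np.ones(len(s))]@R
    return o+d*((z-o[2])/d[:,2])[:,None]
def pts(c,uv,dep):
    R=cv2.Rodrigues(np.array(c['rvec'],float))[0]; t=np.array(c['tvec'],float).ravel()
    s=slopes(c,uv); return (np.c_[s,np.ones(len(s))]*np.asarray(dep)[:,None]-t)@R
E
python3 - <<'E'
from h import *
print(read_state())
a=grab('top','top.png');b=grab('scene','scene.png')
for c in (a,b): print(c[0])
E
```

```text
{'t': 0.0, 'joint_pos': array([-1.20821847,  0.53714745, -0.00442157,  1.5388356 ,  0.0026215 ,
        1.06730426, -0.07117914]), 'qd': array([ 0.00203146, -0.00123543, -0.00061488,  0.00033286, -0.00032237,
        0.00010706,  0.0001436 ]), 'joint_torque': array([-4.34037729e-04, -5.70986295e+01,  9.90606509e-01, -2.51600325e+01,
       -5.62672340e-02,  1.78290554e-02,  1.47860496e-04]), 'ee_pos': array([0.27003532, 0.59063061, 0.25686598]), 'tcp_rot': array([-3.13991024e+00,  1.51619061e-04,  2.71290337e+00]), 'contact_force': array([ 0.06207371,  0.02313136, -0.07494994]), 'torque': array([ 0.01826735, -0.0264663 ,  0.05322424]), 'width': 0.08821202287926343}
{'fx': 428.04543129712187, 'fy': 428.04543129712187, 'cx': 271.4045710265442, 'cy': 210.22694446911748, 'k1': -0.10284503364236129, 'rvec': array([ 2.16731763, -2.21453056,  0.05906096]), 'tvec': array([-0.07171243,  0.5341123 ,  1.12616289])}
{'fx': 489.3233679605929, 'fy': 489.3233679605929, 'cx': 268.15106720994396, 'cy': 210.6280226502373, 'k1': -0.013753780186211685, 'rvec': array([ 1.77834458,  1.41847944, -0.73988213]), 'tvec': array([-0.02485798, -0.2547146 ,  1.54549465])}
```

View pics/top.png

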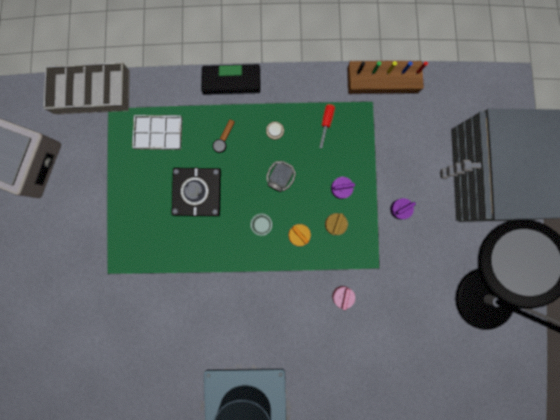

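View pics/scene.png

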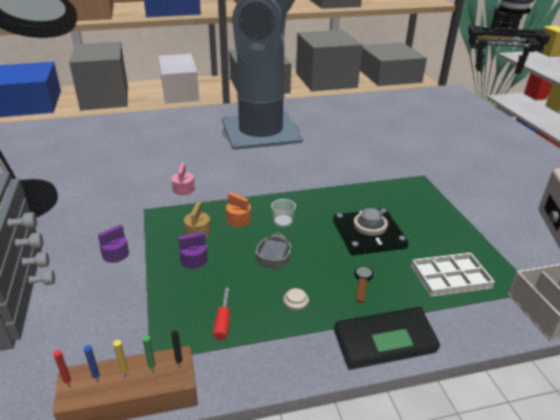

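```bash
cat > m.py <<'E'
from h import *
a=grab('top')
c,im,d=a
for p in ([0,0,0],[.27,.591,.258]):
    print(cv2.projectPoints(np.array([p],float),c['rvec'],c['tvec'],np.array([[c['fx'],0,c['cx']],[0,c['fy'],c['cy']],[0,0,1]]),np.array([c['k1'],0,0,0]))[0].ravel())
print('nut', plane(c,[337,224],.04),'press',plane(c,[196,192],.022), 'depthtest',d[224,337],d[192,196])
cr=cv2.cvtColor(im,cv2.COLOR_RGB2BGR)
x=np.hstack([cv2.resize(cr[195:255,310:370],(400,400),interpolation=cv2.INTER_CUBIC),cv2.resize(cr[162:222,166:226],(400,400),interpolation=cv2.INTER_CUBIC)])
cv2.imwrite('pics/crop.png',x)
E
python3 m.py
```

```text
[244.7891853 408.4576354]
[-30.22616555 328.62210111]
nut [[ 0.49134454 -0.25353899  0.04      ]] press [[0.58508479 0.11680773 0.022     ]] depthtest 1.0883982 1.0914828
```

View pics/crop.png

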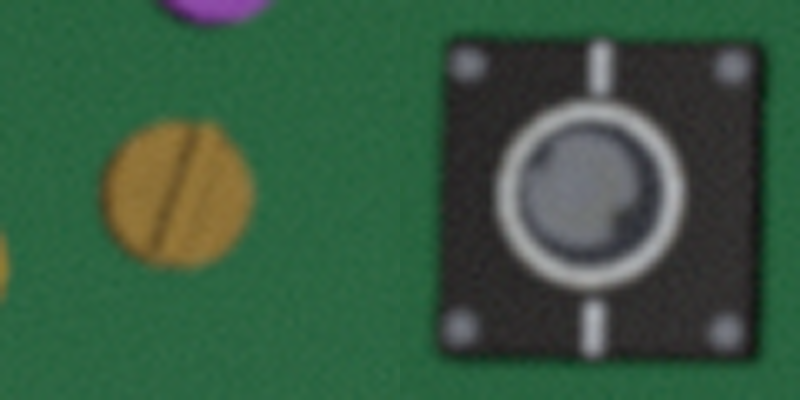

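>>> jog_arm --pt "0 0 -7 1 -1 0 88" --pt "0 0 -7 1 -1 0 88" --pt "0 0 -7 1 -1 0 88" --pt "0 0 -7 1 -1 0 88" --pt "0 0 -7 1 -1 0 88" --pt "0 0 -7 1 -1 0 88" --pt "0 0 -7 1 -1 0 88" --pt "0 0 -7 1 -1 0 88" --pt "0 0 -7 0.5 -1 0 88" --pt "0 0 -7 0 -1 0 88"

```text
t: 0.98
ee_pos: [0.4831, 0.3339, 0.2545]
tcp_rot: [-3.14, -0.007, 1.47]
contact_force: [0.6, -0.1, 0.2]
width: 0.0882
```

```bash
python3 -c "
from h import *
s=read_state();print(s['t'],s['joint_pos'],s['ee_pos'],s['tcp_rot'])"
```

```text
0.9833 [-0.93208966  0.44405652  0.33887844  1.73267953 -0.17837781  0.99101206
 -0.62646725] [0.48308315 0.33393306 0.25450148] [-3.14041099 -0.0065457   1.47031768]
```

>>> jog_arm --pt "0 0 -7 0 -1 0 88" --pt "0 0 -7 0 -1 0 88" --pt "0 0 -7 0 -1 0 88" --pt "0 0 -7 0 -1 0 88" --pt "0 0 -7 0 -1 0 88" --pt "0 0 -7 0 -1 0 88" --pt "0 0 -7 0 -1 0 88" --pt "0 0 -7 0 -1 0 88" --pt "0 0 -7 0 -1 0 88" --pt "0 0 -7 0 -1 0 88"

```text
t: 1.82
ee_pos: [0.4816, 0.07, 0.2531]
tcp_rot: [-3.139, -0.004, 0.223]
contact_force: [1.0, 0.1, -0.4]
width: 0.0877
```

>>> jog_arm --pt "0 0 -7 0 -1 0 88" --pt "0 0 -7 0 -1 0 88" --pt "0 0 -7 0 -1 0 88" --pt "0 0 -7 0 -1 0 88" --pt "0 0 -3 0 -1 0 88" --pt "0 0 0 0 -1 0 88" --pt "0 0 0 0 -1 0 88" --pt "0 0 0 0 -1 0 88" --pt "0 0 0 0 -1 0 88" --pt "0 0 0 0 -1 0 88"

```text
t: 2.65
ee_pos: [0.4785, -0.1906, 0.2524]
tcp_rot: [-3.137, -0.002, -0.337]
contact_force: [-0.0, 0.6, 0.0]
width: 0.0881
```

```bash
python3 -c "
from h import *
s=read_state();print(s['t'],s['joint_pos'],s['ee_pos'],s['tcp_rot'])
c=grab('wrist','w1.png')"
```

```text
2.65 [-0.37568583  0.41405278  0.85969169  1.93520742 -0.3871172   0.96178575
 -1.23905871] [ 0.47849675 -0.19057435  0.25237883] [-3.13671862e+00 -2.22536853e-03 -3.36958531e-01]
```

View pics/w1.png

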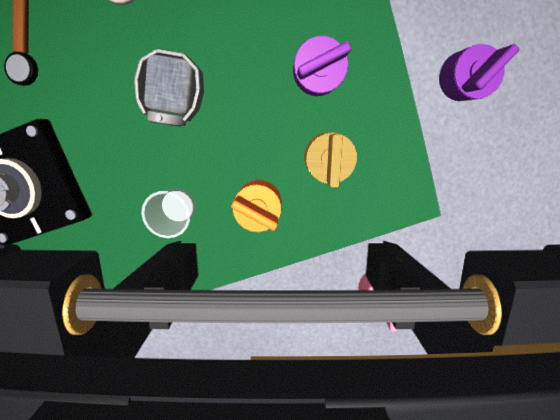

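```bash
cat > nut.py <<'E'
from h import *
def bar(name,xy,zlo,zhi,r=.04):
    c,im,d=grab(name)
    v,u=np.nonzero(d>0); P=pts(c,np.c_[u,v],d[v,u])
    m=(np.hypot(P[:,0]-xy[0],P[:,1]-xy[1])<r)
    Q=P[m&(P[:,2]>zlo)&(P[:,2]<zhi)]
    print(name,'n',len(Q),'z max',np.percentile(P[m,2],[5,50,99]) if m.any() else None)
    if len(Q)>10:
        (x,y),(w,h),a=cv2.minAreaRect((Q[:,:2]*1e3).astype(np.float32)); 
        if w<h: a+=90
        print('rect mm',x,y,w,h,'ang',(a+90)%180-90,'mean',Q.mean(0))
if __name__=='__main__':
    bar('wrist',(.491,-.2535),.058,.08); bar('wrist',(.491,-.2535),.02,.045); bar('top',(.491,-.2535),.058,.08)
    s=read_state(); print(s['ee_pos'],s['tcp_rot'])
E
python3 nut.py
```

```text
wrist n 555 z max [0.03842531 0.31641339 0.34068849]
rect mm 491.5048828125 -253.3323516845703 10.402471542358398 51.69547653198242 ang -20.73462677001953 mean [ 0.49234603 -0.25287112  0.06792078]
wrist n 1429 z max [0.03828091 0.31605622 0.34045407]
rect mm 491.73101806640625 -253.23214721679688 55.93148422241211 53.8657112121582 ang 81.48738098144531 mean [ 0.49330575 -0.25146025  0.03904741]
top n 0 z max [0.57765315 0.5954707  0.60839237]
[ 0.47846487 -0.18979888  0.2523517 ] [-3.13684692e+00 -2.05689207e-03 -3.38903428e-01]
```

>>> jog_arm --pt "0 0 -1.3 0.5 -0.9 0 40" --pt "0 0 0 0 -0.9 -0.5 40" --pt "0 0 0 0 -0.7 -1 40" --pt "0 0 0 0 0 -1 40" --pt "0 0 0 0 0 -1 40" --pt "0 0 0 0 0 -1 40" --pt "0 0 0 0 0 0 40"

```text
t: 3.43
ee_pos: [0.4962, -0.2422, 0.1352]
tcp_rot: [-3.129, -0.002, -0.345]
contact_force: [-0.7, 0.6, 0.2]
width: 0.0437
```

```bash
python3 -c "
from nut import *
s=read_state();print(s['t'],s['joint_pos'],s['ee_pos'],s['tcp_rot'],s['width'])
bar('wrist',(.491,-.2535),.058,.08);grab('wrist','w2.png')"
```

```text
3.4333 [-0.13226745  0.64384853  0.69566374  1.92096796 -0.59226712  0.78967958
 -1.0169673 ] [ 0.49624439 -0.24221116  0.1351697 ] [-3.12907016e+00 -2.46686302e-03 -3.44634322e-01] 0.04369716220520076
wrist n 1170 z max [0.00396358 0.20153814 0.2222441 ]
rect mm 491.8647155761719 -253.2986297607422 9.998560905456543 53.049442291259766 ang -20.402114868164062 mean [ 0.49364499 -0.2537313   0.06821737]
```

>>> jog_arm --pt "-0.7 0.25 -0.6 -0.2 -0.5 -0.5 40" --pt "0 0 0 0 0 -1 40" --pt "0 0 0 0 0 -0.6 40" --pt "0 0 0 0 0 0 40"

```text
t: 3.87
ee_pos: [0.4973, -0.2589, 0.0901]
tcp_rot: [3.138, -0.02, -0.353]
contact_force: [1.5, -1.3, -0.3]
width: 0.0399
```

>>> jog_arm --pt "0 0 0 0 0 0 40" --pt "0 0 0 0 0 0 40"

```text
t: 4.03
ee_pos: [0.4978, -0.2601, 0.0916]
tcp_rot: [3.137, -0.022, -0.354]
contact_force: [0.1, -0.3, -0.3]
width: 0.0404
```

>>> jog_arm --pt "0.7 1.1 -0.2 -0.25 0.27 -0.4 40" --pt "0 0 0 0 0 -0.4 40" --pt "0 0 0 0 0 0 40"

```text
t: 4.28
ee_pos: [0.4929, -0.2537, 0.0731]
tcp_rot: [-3.141, -0.003, -0.358]
contact_force: [0.4, 0.6, 0.3]
width: 0.0401
```

>>> jog_arm --pt "0 0 -0.1 -0.05 0 -0.5 40" --pt "0 0 0 0 0 -0.2 40" --pt "0 0 0 0 0 0 40"

```text
t: 4.53
ee_pos: [0.4924, -0.2543, 0.0588]
tcp_rot: [-3.137, -0.005, -0.36]
contact_force: [-0.9, 1.1, 2.1]
width: 0.0397
```

>>> jog_arm --pt "0 0 0 0 0 0 5" --pt "0 0 0 0 0 0 5" --pt "0 0 0 0 0 0 5" --pt "0 0 0 0 0 0 5" --pt "0 0 0 0 0 0 5" --grip_force 30

```text
t: 4.95
ee_pos: [0.493, -0.2552, 0.0588]
tcp_rot: [-3.136, -0.007, -0.362]
contact_force: [-1.9, 0.8, 9.6]
width: 0.0098
```

>>> jog_arm --pt "0 0 0 0 0 0.3 5" --pt "0 0 0 0 0 0.7 5" --pt "0 0 0 0 0 1 5" --pt "0 0 0 0 0 1 5" --pt "0 0 0 0 0 1 5" --pt "0 0 0 0 0 0.5 5" --pt "0 0 0 0 0 0 5" --grip_force 50

```text
t: 5.53
ee_pos: [0.4893, -0.2503, 0.1709]
tcp_rot: [-3.133, 0.006, -0.36]
contact_force: [1.1, 0.3, -2.0]
width: 0.0092
```

```bash
python3 - <<'E'
from h import *
s=read_state();print(s['t'],s['joint_pos'],s['ee_pos'],s['tcp_rot'],s['width'],s['contact_force'],s['torque'])
c,im,d=grab('top'); 
# press: dark block contour, white marks
sub=im[150:235,155:240].astype(int)
v,u=np.nonzero((sub.max(2)<75)); 
m=np.zeros(sub.shape[:2],np.uint8); m[v,u]=255
m=cv2.morphologyEx(m,cv2.MORPH_CLOSE,np.ones((15,15)))
cs=max(cv2.findContours(m,0,1)[0],key=cv2.contourArea)
W=plane(c,cs[:,0]+[155,150],.022)
print('block',cv2.minAreaRect((W[:,:2]*1e3).astype(np.float32)))
g=sub.min(2)
wm=((g>95)).astype(np.uint8)
n,l,st,ce=cv2.connectedComponentsWithStats(wm)
for i in range(1,n):
    if st[i,4]>8: print(st[i],plane(c,ce[i]+[155,150],.022)[0,:2],plane(c,ce[i]+[155,150],.0375)[0,:2])
E
```

```text
5.5333 [-0.15795944  0.596055    0.75212517  1.9044273  -0.54047343  0.86137851
 -1.05424961] [ 0.48931802 -0.2502917   0.17093938] [-3.13322626  0.00583572 -0.35984992] 0.009235807681979707 [ 1.11422286  0.27139002 -2.00684538] [-0.00022187  0.06189906  0.00534613]
block ((586.8705444335938, 117.99232482910156), (131.68072509765625, 131.6560821533203), 88.7891845703125)
[ 25  18  29  38 525] [0.59261603 0.12345284] [0.59090301 0.12058632]
[19 20  4  3 10] [0.64296936 0.170911  ] [0.64056713 0.16739492]
[59 20  4  4 12] [0.63890265 0.06389703] [0.63655609 0.06184566]
[38 57  4  8 29] [0.53606892 0.1212087 ] [0.53512986 0.1183729 ]
[18 59  4  4 11] [0.53678356 0.17474103] [0.53583472 0.17117252]
[58 60  4  4 12] [0.53193429 0.06793421] [0.53105182 0.06582759]
```

>>> jog_arm --pt "0 0 2 0 0.7 0.5 5" --pt "0 0 2 0.1 1 0.5 5" --pt "0 0 2 0.1 1 0.5 5" --pt "0 0 2 0.1 1 0.5 5" --pt "0 0 2 0 1 0.5 5" --pt "0 0 2 0 1 0.5 5" --pt "0 0 2 0 1 0.2 5" --pt "0 0 2 0 1 0 5" --pt "0 0 2 0 1 0 5" --pt "0 0 0 0 1 0 5"

```text
t: 6.42
ee_pos: [0.4874, 0.0006, 0.2387]
tcp_rot: [-3.14, 0.026, -0.038]
contact_force: [0.2, 0.0, -2.1]
width: 0.0096
```

>>> jog_arm --pt "0 0 0 0 1 0 5" --pt "0 0 0 0 1 0 5" --pt "0 0 0 0 1 0 5" --pt "0 0 0 0 0.5 0 5" --pt "0 0 0 0 0 0 5" --pt "0 0 0 0 0 0 5"

```text
t: 6.92
ee_pos: [0.4812, 0.1, 0.2292]
tcp_rot: [3.141, 0.04, -0.025]
contact_force: [-0.9, -0.6, -2.5]
width: 0.0096
```

```bash
python3 - <<'E'
from h import *
s=read_state();print(s['t'],s['joint_pos'],s['ee_pos'],s['tcp_rot'],s['width'],s['contact_force'],s['torque'])
c,im,d=grab('wrist','w3.png'); np.savez('w3.npz',im=im,d=d,**c)
E
```

```text
6.9167 [-0.87448312  0.39702991  0.73684105  1.97992262 -0.33951082  0.92955635
 -1.55434415] [0.48121385 0.10000689 0.22923694] [ 3.1410828   0.03981642 -0.02471676] 0.009554876127489299 [-0.90743291 -0.64549521 -2.49757189] [-0.0098107   0.07909543  0.03316779]
```

View pics/w3.png

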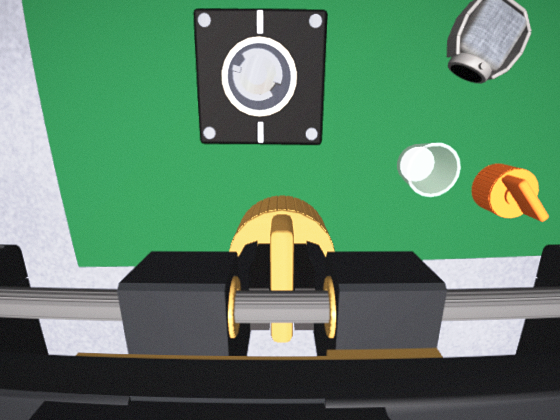

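```bash
cat > pr.py <<'E'
from h import *
def press(c,im,d,box):
    x0,x1,y0,y1=box; sub=im[y0:y1,x0:x1].astype(int)
    mm=(sub.max(2)<70).astype(np.uint8)
    n,l,st,ce=cv2.connectedComponentsWithStats((sub.min(2)>95).astype(np.uint8))
    for i in range(1,n):
        if st[i,4]>20: print(st[i][:2]+[x0,y0],st[i][2:],ce[i]+[x0,y0],plane(c,ce[i]+[x0,y0],.022)[0,:2])
    v,u=np.nonzero(d>0); P=pts(c,np.c_[u,v],d[v,u])
    m=(np.hypot(P[:,0]-.587,P[:,1]-.118)<.09)&(u>x0)&(u<x1)&(v>y0)&(v<y1)
    for lo,hi in((.012,.030),(.033,.045),(.055,.08)):
        Q=P[m&(P[:,2]>lo)&(P[:,2]<hi)]
        if len(Q)>10: print(lo,len(Q),'z',np.median(Q[:,2]),'rect',cv2.minAreaRect((Q[:,:2]*1e3).astype(np.float32)),'circ',cv2.minEnclosingCircle((Q[:,:2]*1e3).astype(np.float32)))
if __name__=='__main__':
    f=dict(np.load('w3.npz')); press(f,f['im'],f['d'],(180,345,2,155))
E
python3 pr.py
```

```text
[256  10] [  8  24 187] [259.51871658  21.44385027] [0.63888989 0.1163502 ]
[197  12] [ 14  15 162] [203.83333333  19.36419753] [0.64263237 0.170269  ]
[309  14] [ 13  14 156] [315.05769231  20.56410256] [0.6384342  0.06260131]
[221  36] [  76   81 4820] [258.70767635  75.97863071] [0.58899606 0.11924061]
[257 121] [  7  22 148] [260.04054054 131.5       ] [0.53423052 0.1202434 ]
[203 126] [ 13  14 136] [209.         132.40441176] [0.53485912 0.17419865]
[305 127] [ 13  14 134] [311.05223881 133.47014925] [0.53089027 0.06656367]
0.012 12659 z 0.0247845589481351 rect ((586.4320068359375, 117.8212890625), (130.98736572265625, 131.0901641845703), 88.38232421875) circ ((586.385986328125, 118.04361724853516), 89.05762481689453)
0.033 2754 z 0.040511778312683086 rect ((585.7508544921875, 118.01954650878906), (70.99118041992188, 71.09654235839844), 40.187049865722656) circ ((586.1588745117188, 118.30187225341797), 36.2112922668457)
0.055 1884 z 0.0626227065023328 rect ((585.953125, 117.892333984375), (41.82721710205078, 44.000831604003906), 49.973724365234375) circ ((586.1585693359375, 118.11231994628906), 22.11609649658203)
```

>>> jog_arm --pt "0 -0.9 -0.3 0.8 0.4 0 5" --pt "0 -0.9 -0.3 1 0.3 0 5" --pt "0 -0.9 0 1 0 0 5" --pt "0 0 0 0.9 0 -0.5 5" --pt "0 0 0 0.2 0 -0.5 5" --pt "0 0 0 0 0 0 5" --pt "0 0 0 0 0 0 5"

```text
t: 7.55
ee_pos: [0.5799, 0.1065, 0.1994]
tcp_rot: [3.138, -0.002, -0.049]
contact_force: [0.4, -0.9, -1.5]
width: 0.0095
```

```bash
cat > held.py <<'E'
from h import *
from scipy.spatial.transform import Rotation as Ro
def held(fn=None):
    s=read_state(); print(s['t'],'q',s['joint_pos'].round(2),s['ee_pos'].round(4),s['tcp_rot'].round(4),'w',s['width'],'F',s['contact_force'].round(1),'T',s['torque'].round(3))
    c,im,d=grab('wrist',fn)
    R=Ro.from_euler('xyz',s['tcp_rot']).as_matrix()
    v,u=np.nonzero(d>0); P=(pts(c,np.c_[u,v],d[v,u])-s['ee_pos'])@R
    hsv=cv2.cvtColor(im,cv2.COLOR_RGB2HSV)[v,u]
    br=(hsv[:,0]>12)&(hsv[:,0]<32)&(hsv[:,1]>90)
    for nm,lo,hi,yy in(('bar',-.02,-.002,.008),('cap',.015,.03,.04)):
        Q=P[br&(abs(P[:,0])<.045)&(abs(P[:,1])<yy)&(P[:,2]>lo)&(P[:,2]<hi)]
        if len(Q)>20:
            z0=np.median(Q[:,2]); Q=Q[abs(Q[:,2]-z0)<.002]
            A=np.linalg.lstsq(np.c_[Q[:,:2],np.ones(len(Q))],Q[:,2],rcond=None)[0]
            print(nm,len(Q),'x',Q[:,0].min(),Q[:,0].max(),'y',Q[:,1].min(),Q[:,1].max(),'z',z0,'tilt deg',np.degrees(A[:2]),'circ',cv2.minEnclosingCircle((Q[:,:2]*1e3).astype(np.float32)))
if __name__=='__main__': held('w4.png')
E
python3 held.py
```

```text
7.55 q [-0.75  0.59  0.68  1.79 -0.45  0.93 -1.5 ] [0.5799 0.1065 0.1994] [ 3.1383e+00 -2.4000e-03 -4.8800e-02] w 0.009498859428477863 F [ 0.4 -0.9 -1.5] T [0.013 0.13  0.02 ]
bar 1681 x -0.02884186661898034 0.024792212834335053 y -0.004154416105632911 0.005741003760279329 z -0.009745047081635894 tilt deg [0.46853698 0.75033001] circ ((-2.024827003479004, 1.363058090209961), 26.846830368041992)
cap 2107 x 0.0013646491973596476 0.025740207958241265 y -0.02648145782781167 0.028041905480201062 z 0.020034080200553823 tilt deg [ 1.29408359 -0.09069416] circ ((3.5557785034179688, 0.7802238464355469), 27.262344360351562)
```

>>> jog_arm --pt "0.5 -0.2 0.7 0.33 0.5 0 5" --pt "0 0 0 0 0 -0.5 5" --pt "0 0 0 0 0 -0.9 5" --pt "0 0 0 0 0 -0.9 5" --pt "0 0 0 0 0 -0.4 5" --pt "0 0 0 0 0 0 5" --pt "0 0 0 0 0 0 5"

```text
t: 8.18
ee_pos: [0.5858, 0.1223, 0.1301]
tcp_rot: [-3.131, -0.006, -0.033]
contact_force: [0.4, -0.5, -1.3]
width: 0.0096
```

```bash
python3 held.py
```

```text
8.1833 q [-0.7   0.69  0.6   1.8  -0.53  0.81 -1.44] [0.5858 0.1223 0.1301] [-3.1311 -0.0062 -0.0331] w 0.009607085716619588 F [ 0.4 -0.5 -1.3] T [-0.034  0.126 -0.004]
bar 1689 x -0.028747785532525633 0.02520427778104363 y -0.004203203593177439 0.005725872308374108 z -0.009770623971571623 tilt deg [ 0.52817593 -0.58709417] circ ((-1.771754264831543, 0.39119967818260193), 26.996828079223633)
cap 2101 x 0.0016520420229730417 0.02594965128020449 y -0.026519767217863355 0.028050345890491147 z 0.019997617932532914 tilt deg [ 1.37629742 -0.08823351] circ ((4.016015529632568, 0.765289306640625), 27.28582191467285)
```

>>> jog_arm --pt "-0.3 0 -0.2 0.1 -0.14 0 5" --pt "0 0 0 0 0 -0.2 5" --pt "0 0 0 0 0 0 5" --pt "0 0 0 0 0 0 5"

```text
t: 8.57
ee_pos: [0.5907, 0.1188, 0.1281]
tcp_rot: [-3.135, -0.012, -0.037]
contact_force: [-0.3, -0.1, -1.1]
width: 0.0099
```

>>> jog_arm --pt "0 0.3 0 -0.1 0 -0.15 5" --pt "0 0 0 0 0 -0.15 5" --pt "0 0 0 0 0 0 5" --pt "0 0 0 0 0 0 5"

```text
t: 8.9
ee_pos: [0.5884, 0.1188, 0.1207]
tcp_rot: [-3.135, -0.007, -0.037]
contact_force: [0.3, 0.3, -1.1]
width: 0.0097
```

Pose is right; lower gently toward 0.108.

>>> jog_arm --pt "0 0 0 0 0 -0.15 5" --pt "0 0 0 0 0 -0.1 5" --pt "0 0 0 0 0 0 5"

```text
t: 9.15
ee_pos: [0.5884, 0.1189, 0.1138]
tcp_rot: [-3.135, -0.007, -0.037]
contact_force: [-0.7, -0.0, -1.5]
width: 0.0098
```

>>> jog_arm --pt "0 0 0 0 0 -0.1 5" --pt "0 0 0 0 0 -0.1 5" --pt "0 0 0 0 0 0 5"

```text
t: 9.4
ee_pos: [0.5884, 0.1189, 0.1081]
tcp_rot: [-3.135, -0.007, -0.037]
contact_force: [-0.3, -0.3, -1.2]
width: 0.0098
```

>>> jog_arm --pt "0 0 0 0 0 -0.06 5" --pt "0 0 0 0 0 -0.04 5" --pt "0 0 0 0 0 0 5"

```text
t: 9.65
ee_pos: [0.5888, 0.1188, 0.1079]
tcp_rot: [-3.133, -0.007, -0.037]
contact_force: [0.1, -0.5, -1.3]
width: 0.0092
```

>>> jog_arm --pt "0 0 3 0 0.004 -0.04 5" --pt "0 0 4 0 0.005 -0.04 5" --pt "0 0 4 0 0.005 -0.04 5" --pt "0 0 4 0 0.005 -0.04 5"

```text
t: 9.98
ee_pos: [0.5899, 0.1201, 0.1075]
tcp_rot: [-3.13, -0.009, 0.232]
contact_force: [-4.3, -0.0, 9.5]
width: 0.0096
```

>>> jog_arm --pt "-0.2 0 3 -0.06 0 -0.01 5" --pt "0 0 4 0 0.005 -0.02 5" --pt "0 0 4 0 0.005 -0.02 5"

```text
t: 10.23
ee_pos: [0.5892, 0.1207, 0.1078]
tcp_rot: [-3.133, -0.01, 0.433]
contact_force: [-1.5, -0.7, 3.4]
width: 0.0095
```

>>> jog_arm --pt "0 0 3 -0.03 -0.03 -0.03 5" --pt "0 0 3 0 0.004 -0.03 5"

```text
t: 10.4
ee_pos: [0.5892, 0.1206, 0.1077]
tcp_rot: [-3.132, -0.012, 0.544]
contact_force: [-2.6, 0.1, 5.7]
width: 0.0097
```

>>> jog_arm --pt "0 0 3 0 0.004 -0.03 5" --pt "0 0 3 0 0.004 -0.03 5"

```text
t: 10.57
ee_pos: [0.589, 0.1209, 0.1076]
tcp_rot: [-3.13, -0.012, 0.653]
contact_force: [-2.9, -0.5, 7.2]
width: 0.0096
```

>>> jog_arm --pt "-0.4 0 3 -0.04 -0.02 -0.025 5" --pt "0 0 3 0 0.003 -0.025 5"

```text
t: 10.73
ee_pos: [0.5887, 0.121, 0.1076]
tcp_rot: [-3.136, -0.01, 0.763]
contact_force: [-2.2, 0.3, 1.2]
width: 0.0094
```

>>> jog_arm --pt "0 0 3 -0.003 0.003 -0.025 5" --pt "0 0 3 -0.003 0.003 -0.025 5"

```text
t: 10.9
ee_pos: [0.5886, 0.1212, 0.1066]
tcp_rot: [-3.136, -0.01, 0.873]
contact_force: [-0.3, -0.6, -1.7]
width: 0.0097
```

>>> jog_arm --pt "0 0 2 0 0 -0.06 5" --pt "0 0 0 0 0 -0.06 5"

```text
t: 11.07
ee_pos: [0.5889, 0.1209, 0.1037]
tcp_rot: [-3.136, -0.011, 0.911]
contact_force: [0.1, -0.2, -1.8]
width: 0.0095
```

Dropping freely. Follow down (expected rest TCP ≈ 0.0963).

>>> jog_arm --pt "0 0 0 -0.03 0 -0.08 5" --pt "0 0 0 0 0 -0.08 5" --pt "0 0 0 0 0 -0.04 5"

```text
t: 11.32
ee_pos: [0.588, 0.1206, 0.098]
tcp_rot: [-3.136, -0.011, 0.908]
contact_force: [-0.2, -0.1, -1.8]
width: 0.0095
```

>>> jog_arm --pt "0 0 0 0 0 -0.05 5" --pt "0 0 0 0 0 -0.04 5" --pt "0 0 0 0 0 -0.02 5"

```text
t: 11.57
ee_pos: [0.5881, 0.1207, 0.0953]
tcp_rot: [-3.136, -0.01, 0.907]
contact_force: [-1.3, -0.6, 3.2]
width: 0.0097
```

>>> jog_arm --pt "0 0 -4 0 0 -0.01 5" --pt "0 0 -4 0.005 -0.003 -0.01 5" --pt "0 0 -4 0.005 -0.003 -0.01 5" --pt "0 0 -4 0.005 -0.004 -0.01 5" --pt "0 0 -4 0.004 -0.004 -0.01 5"

```text
t: 11.98
ee_pos: [0.5896, 0.1188, 0.0962]
tcp_rot: [-3.138, -0.011, 0.544]
contact_force: [-2.0, 0.1, 3.7]
width: 0.0095
```

```bash
cat > s.py <<'E'
from station import read_state
s=read_state(); print(s['t'],s['ee_pos'].round(4),s['tcp_rot'].round(4),'F',s['contact_force'].round(2),'T',s['torque'].round(3),'w',s['width'].round(4),s['joint_pos'].round(2))
E
python3 s.py
```

```text
Traceback (most recent call last):
  File "s.py", line 2, in <module>
    s=read_state(); print(s['t'],s['ee_pos'].round(4),s['tcp_rot'].round(4),'F',s['contact_force'].round(2),'T',s['torque'].round(3),'w',s['width'].round(4),s['joint_pos'].round(2))
                                                                                                                                         ^^^^^^^^^^^^^^^^
AttributeError: 'float' object has no attribute 'round'
```

>>> jog_arm --pt "0 0 -4 -0.06 0.05 -0.02 5" --pt "0 0 -4 0.003 -0.005 -0.015 5" --pt "0 0 -4 0.003 -0.005 -0.015 5"

```text
t: 12.23
ee_pos: [0.5896, 0.1186, 0.0963]
tcp_rot: [-3.14, -0.013, 0.323]
contact_force: [-3.2, -0.8, 3.3]
width: 0.0093
```

```bash
sed -i "s/s\['width'\].round(4)/s['width']/" s.py; python3 s.py
```

```text
12.2333 [0.5896 0.1186 0.0963] [-3.1404 -0.0134  0.3233] F [-3.15 -0.8   3.34] T [-0.264  0.886  0.032] w 0.009326632410545991 [-0.62  0.71  0.48  1.81 -0.48  0.72 -1.12]
```

>>> jog_arm --pt "0.2 0.3 -4 -0.07 0.03 -0.02 5" --pt "0 0 -4 0.002 -0.005 -0.015 5" --pt "0 0 -4 0.001 -0.005 -0.015 5"

```text
t: 12.48
ee_pos: [0.5894, 0.1192, 0.0958]
tcp_rot: [-3.136, -0.013, 0.104]
contact_force: [1.4, -0.6, -3.5]
width: 0.0094
```

```bash
python3 s.py
```

```text
12.4833 [0.5894 0.1192 0.0958] [-3.1364 -0.0126  0.104 ] F [ 1.38 -0.56 -3.53] T [-0.272  0.107  0.183] w 0.009422181469793959 [-0.65  0.73  0.53  1.81 -0.53  0.74 -1.3 ]
```

>>> jog_arm --pt "0 0.2 -4 -0.03 0 -0.03 5" --pt "0 0 -4 0 -0.005 -0.025 5"

```text
t: 12.65
ee_pos: [0.5898, 0.1187, 0.0949]
tcp_rot: [-3.137, -0.012, -0.042]
contact_force: [-1.6, -2.1, 1.3]
width: 0.0096
```

```bash
python3 s.py
```

```text
12.65 [0.5898 0.1187 0.0949] [-3.137  -0.0118 -0.0421] F [-1.63 -2.11  1.34] T [-0.317  0.508  0.142] w 0.009555226730912055 [-0.68  0.74  0.57  1.81 -0.57  0.75 -1.41]
```

>>> jog_arm --pt "0 0.2 -3.5 -0.05 0 -0.02 5" --pt "0 0 -3.5 0 -0.005 -0.02 5"

```text
t: 12.82
ee_pos: [0.5898, 0.1183, 0.0943]
tcp_rot: [-3.138, -0.011, -0.17]
contact_force: [-0.9, -0.6, -0.6]
width: 0.0096
```

```bash
python3 s.py
```

```text
12.8167 [0.5898 0.1183 0.0943] [-3.1379 -0.011  -0.17  ] F [-0.86 -0.62 -0.61] T [-0.17   0.556  0.199] w 0.009577119793800009 [-0.7   0.75  0.6   1.81 -0.6   0.76 -1.52]
```

>>> jog_arm --pt "0 0.1 -3.5 -0.03 0.01 -0.022 5" --pt "0 0 -3.5 0 -0.005 -0.02 5"

```text
t: 12.98
ee_pos: [0.5897, 0.118, 0.0936]
tcp_rot: [-3.139, -0.011, -0.298]
contact_force: [-2.0, -0.5, 1.5]
width: 0.0095
```

```bash
python3 s.py
```

```text
12.9833 [0.5897 0.118  0.0936] [-3.1389 -0.011  -0.2975] F [-2.04 -0.52  1.53] T [-0.154  0.681  0.26 ] w 0.009530847918515249 [-0.72  0.77  0.64  1.81 -0.63  0.77 -1.62]
```

>>> jog_arm --pt "0.1 0.1 -3.5 -0.03 0.02 -0.02 5" --pt "0 0 -2.5 0 -0.005 -0.015 5"

```text
t: 13.15
ee_pos: [0.5895, 0.1177, 0.0931]
tcp_rot: [-3.139, -0.01, -0.408]
contact_force: [-0.9, -0.3, 0.3]
width: 0.0094
```

```bash
python3 s.py
```

```text
13.15 [0.5895 0.1177 0.0931] [-3.1387 -0.0105 -0.4075] F [-0.88 -0.28  0.26] T [-0.055  0.578  0.269] w 0.009422671330509624 [-0.74  0.78  0.66  1.81 -0.66  0.78 -1.71]
```

>>> jog_arm --pt "0.1 0.1 -3 -0.02 0.02 -0.015 5" --pt "0 0 -2.5 0 -0.003 -0.012 5" --grip_force 60

```text
t: 13.32
ee_pos: [0.5894, 0.1174, 0.0927]
tcp_rot: [-3.139, -0.009, -0.507]
contact_force: [-3.4, 0.2, 4.0]
width: 0.0092
```

```bash
python3 s.py
```

```text
13.3167 [0.5894 0.1174 0.0927] [-3.1389 -0.0095 -0.507 ] F [-3.37  0.21  4.04] T [-0.075  0.734  0.549] w 0.009199345986590458 [-0.75  0.79  0.69  1.81 -0.68  0.79 -1.79]
```

>>> jog_arm --pt "0 0 -2 -0.02 0.01 0 5" --pt "0 0 -2 0 0 0 5"

```text
t: 13.48
ee_pos: [0.5891, 0.117, 0.0927]
tcp_rot: [-3.141, -0.011, -0.577]
contact_force: [-0.7, -1.4, -0.4]
width: 0.0095
```

```bash
python3 s.py
```

```text
13.4833 [0.5891 0.117  0.0927] [-3.1405 -0.0109 -0.5773] F [-0.73 -1.38 -0.41] T [-0.144  0.45   0.834] w 0.00951715281213906 [-0.77  0.79  0.71  1.81 -0.7   0.79 -1.85]
```

>>> jog_arm --pt "0 0 0 0 0 0 5" --pt "0 0 0 0 0 0 20" --pt "0 0 0 0 0 0 35" --pt "0 0 0 0 0 0 35" --pt "0 0 0 0 0 0 35" --pt "0 0 0 0 0 0.5 35" --pt "0 0 0 0 0 1 35" --pt "0 0 0 0 0 1 35" --pt "0 0 0 0 0 1 35" --pt "0 0 0 0 0 1 35"

```text
t: 14.32
ee_pos: [0.5858, 0.1168, 0.2075]
tcp_rot: [3.137, -0.005, -0.576]
contact_force: [0.6, 0.5, 0.1]
width: 0.035
```

>>> jog_arm --pt "0 0 0 -1 0 0.5 35" --pt "0 0 0 -1 0 0 35" --pt "0 0 0 -1 0 0 35" --pt "0 0 0 -0.7 0 0 35" --pt "0 0 0 0 0 0 35"

```text
t: 14.73
ee_pos: [0.4949, 0.1151, 0.231]
tcp_rot: [-3.133, -0.013, -0.58]
contact_force: [0.8, -0.0, -0.4]
width: 0.0353
```

```bash
python3 s.py; python3 - <<'E'
from nut import *
for lo,hi in((.095,.11),(.064,.08),(.03,.045),(.015,.028)): bar('wrist',(.5865,.1185),lo,hi,.05)
grab('wrist','w5.png')
E
```

```text
14.7333 [0.4949 0.1151 0.231 ] [-3.1333 -0.0131 -0.58  ] F [ 0.8  -0.03 -0.43] T [ 0.002  0.166 -0.008] w 0.03529009232155367 [-1.04  0.46  0.94  1.98 -0.47  0.91 -2.02]
wrist n 864 z max [0.02414576 0.08325753 0.30122938]
rect mm 586.8341064453125 116.86615753173828 10.495489120483398 52.42277908325195 ang -32.40880584716797 mean [0.58691975 0.11602686 0.10193736]
wrist n 2070 z max [0.02422072 0.10268902 0.30175794]
rect mm 586.2939453125 116.93586730957031 55.44498825073242 53.84370803833008 ang 69.44251251220703 mean [0.58575728 0.11448813 0.07315419]
wrist n 843 z max [0.02426107 0.28220246 0.30190058]
rect mm 580.1253662109375 114.56361389160156 57.358367919921875 70.9573974609375 ang -61.878305435180664 mean [0.57207435 0.10732423 0.03677975]
wrist n 3129 z max [0.02429766 0.28410056 0.31210885]
rect mm 586.9840698242188 118.47172546386719 99.32903289794922 99.07963562011719 ang 56.771156311035156 mean [0.58555176 0.11590407 0.02481078]
```

View pics/w5.png

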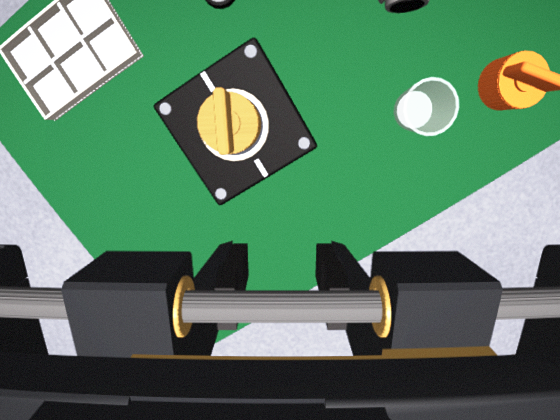

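```bash
python3 -c "
from station import hand_in
print(hand_in())"
```

```text
the job is handed in; nothing more can be done
None
```

The nickel die is locked down and the nut is snug; I let go, backed the arm off and handed the job in at about 15 s of the 67 s allowed.

**What I did**
- I picked up the brass nut and set it level on the post in line with the white marks.
- I turned it backward with light downward pressure, never more than about 11 N. It dropped about 12 mm after roughly 50° of turn.
- I ran it forward about 85° while following it down. The resisting torque rose from about 0.25 to 0.83 N m, so it went on about 0.2 N m past the 0.35 N m rise that marks snug.

**Last checks**
- **Height:** the wrist camera puts the wing top at 102 mm and the die top at about 37 mm. This camera reads 2–3 mm high, so that agrees with the fully-down values of 100 and 34 mm.
- **Position:** after release the wings stayed at the angle I left them. The nut's centre measured about 1.6 mm off the base centre in y, about the size of the nut's play on the post and the 2 mm calibration error.
- **Bystanders:** I did not move near or touch any other item. The last picture shows only some of them, so I did not check each one's final position.

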